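# Read the code under a filter dish through the tilting mirror

## Robot

A 6-joint arm with a two-finger parallel gripper is mounted at the origin on the work surface. World frame = base frame: x ahead of the robot, y to its left, z up, the work surface at z = 0. Lengths are in mm, angles in rad, forces in N, time in s.
With the tool pointing down it reaches from about 250 to 850 mm from the base axis. Payload 12.5 kg.
Tool frame: the origin (TCP) lies between the finger pads; the fingertips stand 17 mm ahead of it and the grasp point (between the pads) lies 2 mm behind it; z points along the fingers, y is the line along which they close (so a half turn about z gives the same grasp; the last joint's range is limited). The gripper opens to 93 mm and grips with 3 to 60 N. Pads are 15 mm wide; open, the fingers measure 128 mm over their backs; the gripper's body (75 mm by 188 mm) begins 65 mm behind the grasp point.
Start: joints at [1.258, 0.351, 1.652, -0, 1.139, -0.085], TCP at [124.178, 535.784, 235.633] pointing down, gripper open.
Joint ranges: [-2.75, 2.75], [-0.79, 2.1], [0.01, 2.65], [-1.57, 4.71], [0.07, 3.14], [-2.87, 2.87]. Speed limits (rad/s): [2.22, 2.22, 2.79, 3.14, 3.14, 3.14].

## Interface

Orientations are given as [roll, pitch, yaw] about the fixed x, y, z axes, in that order (R = Rz(yaw) Ry(pitch) Rx(roll)).
In Python, from bench import telemetry, vision, order gives the robot as it stands. The module is installed in compiled form; this text tells all that it offers.
- The arm moves only by the shell command python3 -m creep 'ROWS' [OPENING]. ROWS is JSON, a list of rows, each a list of 4 numbers: the shift along the tool's x, y, z in m, then the turn about the tool's z in rad. In form: [[x, y, z, twist], ...]. A call has 1 to 20 rows; each row shifts and turns the commanded pose from where the row before left it, along the tool's axes as they then stand; what a row does not reach is not made up. A row lasts 1/12 s, in which the tool goes at most 41.7 mm and 7.16 degrees, less where a joint would pass 70% of its speed; a pose out of reach is approached as far as the arm can. A call is refused whole if a number of a shift passes 0.0417 or a number of a turn 0.125, either way. A call with a gripper value outside its range is refused whole. OPENING is the closure, from 0 (fully open) to 1 (shut), set as the call begins (- or left out, the last holds). The fingers move at their own pace and stop on an object; the grip force is fixed at half the most. Time passes only in rows, so rows that do not move let the fingers close. It gives the time, the measured TCP pose, the force, the opening and the grip force at its end, in the units of the state.
- telemetry.sense(): the state, without advancing time (a new reading comes with each control period).
- vision.read_camera(name): name is "scene" or "top" or "wrist"; returns (picture, depth): 384x512x3 uint8, red, green, blue; 384x512 float32, mm along the optical axis (not along the pixel's ray), 0 where there is no reading.
- vision.camera_model(name): a dict with "K" (3x3 intrinsics, pixels), "T" (4x4, takes a point from camera to world coordinates); the wrist camera has in their place "hand_eye" (4x4, takes a point from camera to tool coordinates, whose origin is the TCP and whose axes are the flange's). Camera axes: x right, y up, looking along -z (the intrinsics and any distortion apply to the point x, -y, -z); pixel columns grow to the right and rows downward; lengths in mm; the calibration is good to about 2 mm. A picture is of the moment at which its call begins: read the wrist's pose just before it. camera_model takes no time and is no camera call.
- order.hand_in(): hands the job in; it is judged then, once.
Trained networks look in the newest picture that a camera, given by its name, has taken for a name from the list of things; names that differ only in an ending like _2 or _b are one class to them, and where a whole thing is asked for, a point or a joint stands for the part that bears it (a point fixed in the world has none). Each returns a list of dicts, best first, with "conf" (0 to 1); they miss things now and then, are a little off and sometimes report something else, mostly with a low value. They report only what shows in the picture. A call takes as long as a camera call. They do not tell look-alikes from the thing itself.
- vision.recognise(camera, target): "at" ([x, y, z] in mm, in the coordinates of the camera as it stood for that picture, good to about 4 mm: the middle of the surface that is visible of it).
The state is a dict: "clock": time; "joints": joint angles; "joint_vel": joint speeds; "tau": joint torques, N m; "position": TCP position; "tcp_rot": TCP orientation; "ft_force": force on the tool from outside, world axes, zero at the start; "torque": the same for the moment, N m; "opening": finger opening in mm; "finger_force": force on a finger pad.
Only numpy, scipy, OpenCV 4.12 (cv2) and the standard library are available. Lean on these libraries where they do the work, as an engineer would, in place of code of your own. Each camera call takes 0.05 s, during which the arm holds its last target. There are 200 camera calls.

## Task

Set the small covered filter dish down inside the rubber ring on the glass stage of the mirror reading stand, keeping it level and not letting it drop, because the filter lies loose in it. Then swing up the mirror under the stage by its side lever until the code sticker on the dish's underside appears in the middle of the picture of the stand's camera, and keep holding the lever there: the mirror falls back if it is let go, so you finish while still holding it. Leave the other things on the bench where they are.

Things in the scene. Friction and masses are not known exactly. Their poses are not given: they have to be found in the camera images.
- dish: The small round clear plastic dish, closed with its lid (one piece): 60 mm diameter, 20 mm high, about 45 g, a white 47 mm filter disc inside; stands on the bench to the robot's right. Origin: centre of its underside, z up; the white 14 mm square code sticker is centred there. (The stacked dishes 95 mm wide are not meant.)
- seat_ring: Flat black rubber ring fixed on the glass stage, inside diameter 72 mm, outside 86 mm, 4 mm high. Origin: centre of its underside, on the glass, 154 mm above the bench. It is somewhere along the centre line of the stage.
- viewer: Mirror reading stand, fixed: grey base 200 x 184 x 12 mm, cream cheeks 83 mm either side, a clear glass stage 200 (x) x 178 mm, top face 154 mm above the bench, the mirror below it; at its +x end a column, 163 mm high, 270 mm from the origin, with a cream camera. Origin: on the bench under the glass centre; x from mirror to camera, y left, z up; lever at its -y side.
- axle (a point): Centre of the mirror's axle, and of its reflecting face: 68 mm above the stand's origin. The axle runs along the stand's y axis and lies in the reflecting face.
- lens (a point): Centre of the camera's front lens (30 mm diameter), 197 mm ahead of the axle along the stand's x and 35 mm higher. The camera's optical axis runs from here straight to axle (10 degrees downwards), meets the mirror there whatever its angle, and is reflected.
- aim (a point): Not a thing to see or touch: a point on the camera's optical axis after its reflection in the mirror, 90 mm from the axle; z along the reflected axis, y the stand's y. It turns about the axle twice as fast as the mirror. The sticker is in the middle of the picture when the line from axle through aim meets it.
- mirror (a joint): Mirror angle (rad): 0 (start, at its stop) flat, facing up; grows, to 1.25 at most, as the lever swings away from the robot (stand's +x), the mirror's normal leaning by it from vertical towards the camera. A point seen from the axle at angle a from vertical (positive towards the camera) needs (a + 1.396)/2. A spring pulls it back to 0: 1.5 N at the lever's pin at 0, 3 N at 0.7.
- pin (a point): The mirror's lever outside the right cheek: flat steel arm, 100 mm, from the axle to a white round handle pin, 14 mm diameter, 42 mm long, sticking out along the stand's -y. This point: middle of the pin, 140 mm right (-y) of the axle's centre; with the mirror at 0 it is 87 mm nearer the robot (-x) than the axle and 50 mm higher, and circles the axle with the mirror. The arm is 40 mm inward of it.
- large_dishes: Two stacked clear dishes with lids, 95 mm wide, 42 mm high together, one piece; to be left alone. Origin: centre of the underside.
- reagent_bottle: Amber glass bottle, 64 mm diameter, 135 mm high; to be left alone. Origin: centre of the underside.
- beaker: Empty glass beaker, 70 mm wide, 90 mm high; to be left alone. Origin: centre of the underside.
- forceps: Steel filter forceps, 130 mm long, 16 mm wide, 10 mm high, lying on the bench; to be left alone. Origin: on the bench, mid-length; x along them.
- filter_pack: White and blue box of filters 62 x 62 x 24 mm; to be left alone. Origin: centre of the underside.
- wash_bottle: White plastic wash bottle with bent spout, 68 mm diameter, 180 mm high; to be left alone. Origin: centre of the underside.
There are look-alikes about, which are no part of the job. What is shaped like the dish but turquoise is not meant.

How it is judged (in metres and radians):
On the way, in this order (a step that is already met when the one before it is completed fails the run):
1. the dish lies flat on the glass inside the rubber ring, let go (horizontal distance between dish and seat_ring below 0.008 m and z of dish in the frame of viewer between 0.15 and 0.1565 m and angle between dish's own z axis and vertical below 0.05 rad and contact force between the fingers and dish below 0.05 N and linear speed of dish below 0.02 m/s), for 0.2 s.
2. the sticker is in the middle of the camera's picture, the mirror held by its lever (horizontal distance between dish and seat_ring below 0.008 m and z of dish in the frame of viewer between 0.15 and 0.1565 m and angle between dish's own z axis and vertical below 0.05 rad and x of dish in the frame of aim between -0.01 and 0.01 m and y of dish in the frame of aim between -0.01 and 0.01 m and (contact force between the fingers and mirror_c2 above 0.5 N or contact force between the fingers and mirror_c4 above 0.5 N) and velocity of joint mirror between -0.05 and 0.05 rad/s), for 0.3 s.
At the end, for the whole second after the job is handed in: The dish lies flat on the glass, let go, within 8 mm of the ring's centre; the camera's reflected axis passes the sticker's centre within 10 mm; the fingers bear on the lever with over 0.5 N and the mirror stands still (under 0.05 rad/s) (all of step 2 and contact force between the fingers and dish below 0.05 N); the arm keeps its last pose, push and grip.
It fails at once if the dish is tipped by more than 0.4 rad (angle between dish's own z axis and vertical above 0.4 rad).
It fails at once if the dish is dropped (falls freely by more than about 10 mm) (contact force between anything else and dish below 0.01 N and linear speed of dish above 0.45 m/s).
It fails at once if another thing on the bench is moved by more than 30 mm or tipped over (distance of any of large_dishes, reagent_bottle, beaker, forceps, filter_pack, wash_bottle from where it was at the start of the episode above 0.03 m or angle between any of large_dishes, reagent_bottle, beaker, forceps, filter_pack, wash_bottle's own z axis and vertical above 0.4 rad).
It also fails if it takes over 45 s, if anything falls off the work surface, if the arm or the gripper's body presses on something with over 40 N, if the wrist force passes 120 N, or if a joint passes its speed limit or range.

## Working session

There is one attempt and no reset: what is moved stays moved. The work goes in short steps, Python scripts to look and compute and a shell command to move; the robot and the scene stay as the last step left them, time stands still between calls to the robot, and variables do not carry over. Pictures are saved under pics/ and viewed, at most 11 in all, crops included, and the job is handed in when it is done.

```bash
mkdir -p pics; cat > h.py <<'E'
import numpy as np, cv2
from bench import telemetry, vision, order
from scipy.spatial.transform import Rotation as R
def tool():
    s=telemetry.sense(); T=np.eye(4); r=np.array(s["tcp_rot"],float)
    T[:3,:3]=r if r.shape==(3,3) else R.from_euler('xyz',r).as_matrix(); T[:3,3]=s["position"]; return T
def camT(c):
    m=vision.camera_model(c); return np.array(m["T"]) if "T" in m else tool()@np.array(m["hand_eye"])
def look(c,name=None):
    T=camT(c); p,d=vision.read_camera(c)
    if name: cv2.imwrite(f"pics/{name}.png",p[:,:,::-1])
    return p,d,T
def find(c,t,T,n=3):
    o=[]
    for q in vision.recognise(c,t)[:n]:
        o.append((round(q["conf"],2),np.round((T@np.r_[q["at"],1])[:3],1)))
    return o
def px(c,T,d,u,v):
    K=np.array(vision.camera_model(c)["K"]); z=d[v,u]
    return (T@np.r_[(u-K[0,2])/K[0,0]*z,-(v-K[1,2])/K[1,1]*z,-z,1])[:3]
E
python3 - <<'E'
from h import *
print(telemetry.sense())
for c in("scene","top"):
    p,d,T=look(c,c); print(c,np.round(T,3).tolist(),vision.camera_model(c)["K"])
    for t in["dish","seat_ring","viewer","pin","lens","large_dishes","reagent_bottle","beaker","forceps","filter_pack","wash_bottle"]:
        print(t,find(c,t,T))
E
```

```text
{'clock': 0.0, 'joints': array([ 1.25838931e+00,  3.51228346e-01,  1.65241874e+00, -1.82439709e-05,
        1.13910902e+00, -8.46021101e-02]), 'joint_vel': array([-3.88571734e-04,  2.88789480e-04,  1.36194045e-06, -3.18142287e-03,
        1.85604464e-04, -2.86427323e-04]), 'tau': array([-1.26654834e-05, -4.97313917e+01, -2.85262907e+01,  6.99738180e-02,
        2.55670556e-02, -7.29176941e-05]), 'position': array([124.09182985, 535.48404202, 235.10777675]), 'tcp_rot': array([-3.14043196e+00, -8.18110690e-05,  2.91379534e+00]), 'ft_force': array([ 0.40082216, -0.2782053 ,  0.27966286]), 'torque': array([-0.03930687, -0.02252638,  0.02823278]), 'finger_force': 0.0, 'opening': 93.15234146654781}
scene [[-0.173, -0.828, 0.533, 1162.405], [0.985, -0.151, 0.085, 75.096], [0.01, 0.54, 0.842, 1116.23], [0.0, 0.0, 0.0, 1.0]] [[398.8624606    0.         259.85075016]
 [  0.         398.8624606  193.04617607]
 [  0.           0.           1.        ]]
dish [(0.78, array([ 513.2, -270.3,   11.5])), (0.54, array([ 409.8, -389.4,   19.6])), (0.52, array([ 407.4, -275. ,   17.2]))]
seat_ring [(0.57
[... 734 characters left out ...]
     448.93353436 188.43529744]
 [  0.           0.           1.        ]]
dish [(0.57, array([ 504.5, -273.7,   19.7])), (0.57, array([ 406.8, -387. ,   19.9])), (0.55, array([ 400.6, -280. ,   18.6]))]
seat_ring [(0.49, array([595.9, 111.7, 159.3]))]
viewer [(0.82, array([601.3, 123.2, 153.2]))]
pin [(0.71, array([544.7, -16.3, 122.3]))]
lens [(0.71, array([604.8, 126.1, 155.4]))]
large_dishes [(0.68, array([332.5, 282.9,  44.7]))]
reagent_bottle [(0.89, array([ 611.2, -443.2,   88.2]))]
beaker [(0.72, array([ 704.7, -325.1,   50.2]))]
forceps []
filter_pack [(0.87, array([ 237.3, -273.8,   25. ]))]
wash_bottle [(0.66, array([454.1, 367.4, 114.7])), (0.53, array([ 400.3, -280.3,   17.8]))]
```

View pics/top.png

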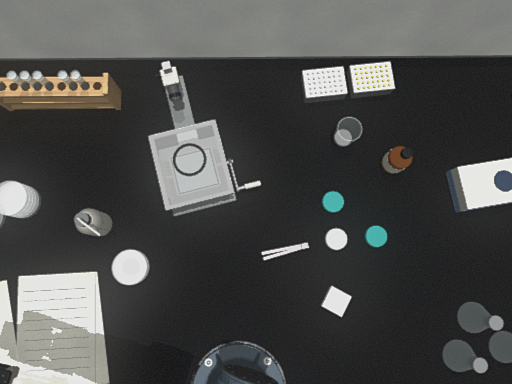

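View pics/scene.png

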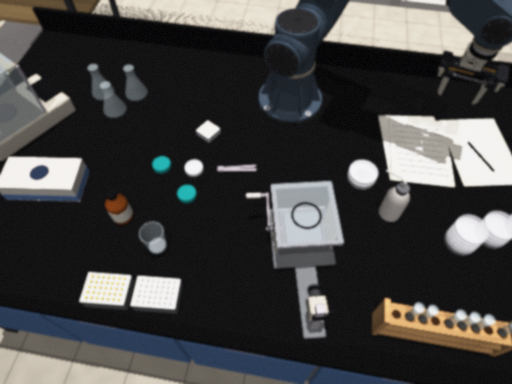

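White dish (not turquoise) is at top-image (336,239), ring at (190,159), and the lever pin at (252,184). I'm moving to the dish and measuring the stand on the way.

```bash
python3 -m creep '[[-0.0207,-0.0331,0,0],[-0.0207,-0.0331,0,0],[-0.0207,-0.0331,0,0],[-0.0207,-0.0331,0,0],[-0.0207,-0.0331,0,0],[-0.0207,-0.0331,0,0],[-0.0207,-0.0331,0,0],[-0.0207,-0.0331,0,0],[-0.0207,-0.0331,0,0],[-0.0207,-0.0331,0,0],[-0.0207,-0.0331,0,0],[-0.0207,-0.0331,0,0],[-0.0207,-0.0331,0,0],[-0.0207,-0.0331,0,0],[-0.0207,-0.0331,0,0],[-0.0207,-0.0331,0,0],[-0.0207,-0.0331,0,0],[-0.0207,-0.0331,0,0],[-0.0207,-0.0331,0,0]]'
python3 - <<'E'
from h import *
print(np.round(vision.camera_model("wrist")["hand_eye"],3).tolist(),vision.camera_model("wrist")["K"])
p,d,T=look("wrist","w1")
for t in("dish","forceps","seat_ring","pin"): print(t,find("wrist",t,T))
p,d,T=look("top","top2"); K=np.array(vision.camera_model("top")["K"])
def plane(u,v,z):
    r=T[:3,:3]@np.array([(u-K[0,2])/K[0,0],-(v-K[1,2])/K[1,1],-1]); o=T[:3,3]; return np.round((o+r*(z-o[2])/r[2])[:2],1)
for c in((149,133),(217,121),(236,198),(167,210)): print(c,plane(*c,154))
g=p.max(2); m=(g<70).astype(np.uint8); m[:135]=0;m[185:]=0;m[:,:165]=0;m[:,213:]=0
n,l,s,_=cv2.connectedComponentsWithStats(m); print(s)
for k in range(1,n):
    if s[k,4]>60:
        c=max(cv2.findContours((l==k).astype(np.uint8),0,1)[0],key=len); e=cv2.fitEllipse(c); print(e,plane(*e[0],158))
cv2.imwrite("pics/stand.png",cv2.resize(p[50:225,140:275,::-1],None,fx=3.4,fy=3.4,interpolation=cv2.INTER_CUBIC))
E
```

```text
clock: 2.78
position: [364.6, -165.1, 235.7]
tcp_rot: [-3.141, 0.001, 2.913]
ft_force: [0.8, 0.1, 0.3]
opening: 92.9
finger_force: 0.0
[[-0.001, 0.953, 0.303, 85.578], [1.0, 0.001, -0.001, 0.625], [-0.001, 0.303, -0.953, -149.305], [0.0, 0.0, 0.0, 1.0]] [[320.04082965   0.         258.19999142]
 [  0.         320.04082965 194.16299866]
 [  0.           0.           1.        ]]
dish [(0.89, array([ 502.4, -270.1,   21.2])), (0.86, array([ 404.3, -383.9,   20.3])), (0.83, array([ 397.8, -268.9,   20.2]))]
forceps [(0.92, array([ 371.1, -129.3,    4.5]))]
seat_ring [(0.4, array([534.9,  77.8,  13.1]))]
pin [(0.55, array([539.5,  84.9,  63.2]))]
(149, 133) [674.1 217.8]
(217, 121) [704.   42.8]
(236, 198) [501.3  -4.1]
(167, 210) [473.8 169. ]
[[     0      0    512    384 196496]
 [   173    144     32     30     78]
 [   185    159     21     16     34]]
((188.9811248779297, 159.0403289794922), (29.774648666381836, 30.965801239013672), 64.0807876586914) [602.9 114.2]
```

View pics/stand.png

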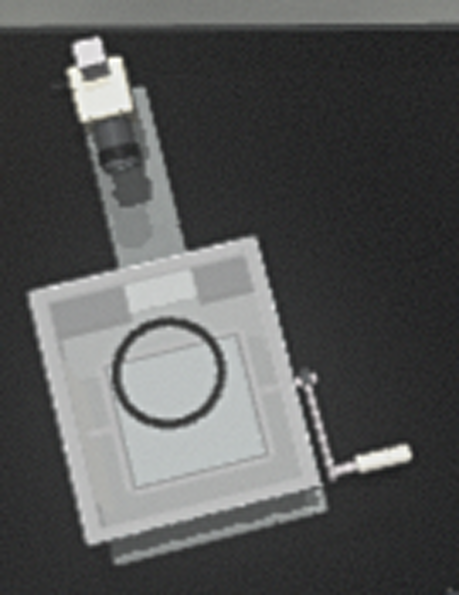

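View pics/w1.png

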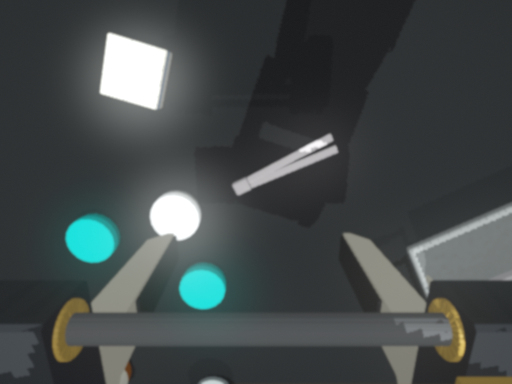

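```bash
python3 -m creep '[[-0.02,-0.033,0.01,0],[-0.02,-0.033,0.02,0],[-0.021,-0.033,0.03,0],[0,0,0.03,0.12],[0,0,0.02,0.12],[0,0,0,0.12],[0,0,0,0.12],[0,0,0,0.12],[0,0,0,0]]'
cat > dish.py <<'E'
from h import *
import sys
K=np.array(vision.camera_model("wrist")["K"])
def plane(T,u,v,z):
    r=T[:3,:3]@np.array([(u-K[0,2])/K[0,0],-(v-K[1,2])/K[1,1],-1]); o=T[:3,3]; return (o+r*(z-o[2])/r[2])[:2]
def run(name,z):
    p,d,T=look("wrist",name); print("tcp",np.round(tool()[:3,3],1),np.round(telemetry.sense()["tcp_rot"],3)); f=find("wrist","dish",T); print(f)
    m=((p.min(2)>150)).astype(np.uint8); n,l,s,c=cv2.connectedComponentsWithStats(m)
    for k in range(1,n):
        if s[k,4]>300:
            ct=max(cv2.findContours((l==k).astype(np.uint8),0,1)[0],key=len)
            P=np.array([plane(T,*q[0],z) for q in ct],dtype=np.float32)
            e=cv2.fitEllipse(P) if len(P)>5 else None; print(s[k],"ell",np.round(e[0],1),np.round(e[1],1))
if __name__=="__main__": run(sys.argv[1],float(sys.argv[2]))
E
python3 dish.py w2 20
```

```text
clock: 3.83
position: [399.2, -264.5, 131.3]
tcp_rot: [3.142, -0.0, 2.31]
ft_force: [0.2, 0.6, -0.3]
opening: 93.1
finger_force: 0.0
tcp [ 399.3 -264.7  131.4] [3.142 0.    2.317]
[(0.84, array([ 401.4, -270.1,   20.4])), (0.73, array([ 498.2, -274.7,   22.4])), (0.58, array([ 410.2, -379.3,   20. ]))]
[347   0  25  41 393] ell [ 358.6 -111.9] [ 8.  32.5]
[350   0  42  59 723] ell [ 370.1 -112.4] [ 8.8 54.8]
[  30    2  111  111 7397] ell [ 229.8 -270.4] [72.1 73. ]
[ 214  175   69   67 3628] ell [ 400.2 -277.7] [58.8 61.1]
```

View pics/w2.png

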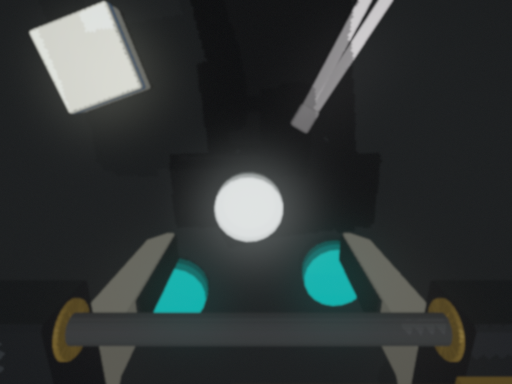

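The white dish is at (249,207), centred between the fingers. The turquoise dishes at (185,290) and (332,273) lie outside the path of the fingers. Descending.

```bash
python3 -m creep '[[-0.0098,-0.0075,0,0],[0,0,0.03,0],[0,0,0.03,0],[0,0,0.025,0],[0,0,0.022,0],[0,0,0,0],[0,0,0,0]]'; python3 -m creep '[[0,0,0,0],[0,0,0,0],[0,0,0,0],[0,0,0,0],[0,0,0,0],[0,0,0,0]]' 0.3;  python3 -m creep '[[0,0,0,0],[0,0,0,0],[0,0,0,0],[0,0,0,0],[0,0,0,0],[0,0,0,0]]' 0.45; python3 dish.py w3 20
```

```text
clock: 4.52
position: [400.0, -278.3, 23.9]
tcp_rot: [-3.141, -0.002, 2.316]
ft_force: [-0.1, 0.6, -0.2]
opening: 93.0
finger_force: 0.0
clock: 5.02
position: [400.3, -278.1, 24.5]
tcp_rot: [3.142, 0.001, 2.314]
ft_force: [-0.8, 0.6, 0.1]
opening: 66.0
finger_force: 0.0
clock: 5.52
position: [400.2, -278.1, 24.2]
tcp_rot: [3.142, 0.0, 2.314]
ft_force: [-0.6, 1.0, 5.2]
opening: 59.4
finger_force: 30.0
tcp [ 400.2 -278.1   24.2] [3.142 0.    2.314]
[(0.94, array([ 416.8, -365.3,   16.9])), (0.83, array([ 403.2, -272.3,   21. ])), (0.64, array([ 490.6, -296. ,   18.7]))]
[   0    0   71   84 4390] ell [ 253.8 -266.7] [29.  37.5]
[ 204  203  110  105 9094] ell [ 399.8 -277.3] [58.6 62.6]
```

```bash
python3 -m creep '[[0,0,-0.01,0],[0,0,-0.03,0],[0,0,-0.035,0],[0,0,-0.035,0.1],[0,0,-0.035,0.1],[0,0,-0.035,0.1],[0,0,-0.03,0.1],[0,0,-0.02,0.11],[0,0,0,0],[0.0225,0.0288,0,0],[0.0225,0.0288,0,0],[0.0225,0.0288,0,0],[0.0225,0.0288,0,0],[0.0225,0.0288,0,0],[0.0225,0.0288,0,0],[0.0225,0.0288,0,0],[0.0225,0.0288,0,0],[0.0225,0.0288,0,0],[0.0225,0.0288,0,0],[0,0,0,0]]'
python3 - <<'E'
from h import *
s=telemetry.sense();print(s["position"],s["tcp_rot"],s["opening"])
p,d,T=look("wrist","w4")
for t in("seat_ring","pin","viewer","lens"): print(t,find("wrist",t,T))
E
```

```text
clock: 7.28
position: [630.3, 11.9, 252.5]
tcp_rot: [-3.141, -0.001, 1.81]
ft_force: [0.2, -0.2, 0.1]
opening: 59.2
finger_force: 30.0
[630.33622962  11.89846141 252.52587091] [-3.14111839e+00 -1.36468833e-03  1.80965051e+00] 59.16328963464346
seat_ring [(0.87, array([603. , 117.5, 160.4]))]
pin [(0.67, array([538.3, -33.8, 121. ])), (0.47, array([610.9, 105.6, 152.3]))]
viewer [(0.61, array([611.4, 102.3, 153.4])), (0.43, array([537.5, -32.7, 121.7]))]
lens [(0.73, array([612.9, 104.4, 150.8]))]
```

View pics/w4.png

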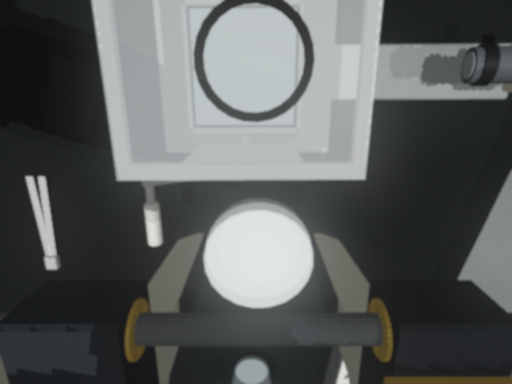

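```bash
cat > ring.py <<'E'
from h import *
from dish import plane
import sys
p,d,T=look("wrist",sys.argv[1]); Tt=tool()
g=p.max(2); 
m=(g<85).astype(np.uint8); m[150:]=0; m[:,:150]=0; m[:,340:]=0
n,l,s,_=cv2.connectedComponentsWithStats(m)
for k in range(1,n):
    if s[k,4]>400:
        ct=max(cv2.findContours((l==k).astype(np.uint8),0,1)[0],key=len)
        P=np.array([plane(T,*q[0],158) for q in ct if 2<q[0][1]<149],dtype=np.float32); e=cv2.fitEllipse(P)
        print(s[k],np.round(e,1) if 0 else e, "in tool",Tt[:3,:3].T@(np.r_[e[0],158]-Tt[:3,3]))
A,B=plane(T,117,180,154),plane(T,367,180,154)
v=B-A; print("edge",A,B,np.hypot(*v),"yaw",np.arctan2(v[1],v[0]))
u=v/np.hypot(*v); c=(A+B)/2+89*np.array([-u[1],u[0]]); print("centre",c)
rel=np.array(e[0])-c; print("ring in stand",rel@u, rel@np.array([-u[1],u[0]]))
print("pin region depth", find("wrist","pin",T))
E
python3 ring.py w5
```

```text
[ 199    0  119  114 2023] ((601.415283203125, 115.44205474853516), (77.48644256591797, 78.90502166748047), 104.2612075805664) in tool [112.19043056  -0.50988564  95.96690694]
edge [512.48031677  -1.47039013] [708.30785147  44.8640895 ] 201.23445864946814 yaw 0.23233583141812145
centre [589.90172553 108.30552846]
ring in stand 12.8473963342902 4.293765846403123
pin region depth [(0.97, array([540.8, -29.6, 119.4]))]
```

```bash
python3 -m creep '[[0.02,0,0,0],[0.02,0,0,0],[0,0,0,0],[0,0,0,0]]'
sed -i 's/m\[150:\]=0/m[195:]=0/; s/<149\]/<190]/; s/^A,B=.*/A,B=plane(T,117,233,154),plane(T,367,233,154)/' ring.py; sed -i 's/look("wrist",sys.argv\[1\])/look("wrist",sys.argv[1])/' ring.py; python3 ring.py w6; python3 - <<'E'
import cv2,numpy as np
i=cv2.imread('pics/w6.png').astype(int).max(2)
for c in (140,180): print(c,i[215:255,c].tolist())
E
```

```text
clock: 7.97
position: [618.9, 46.2, 254.4]
tcp_rot: [3.141, 0.0, 1.805]
ft_force: [0.3, -0.0, -0.2]
opening: 59.4
finger_force: 30.0
[ 202   51  111  115 1827] ((601.1996459960938, 116.24372863769531), (78.49681854248047, 78.61406707763672), 47.69597625732422) in tool [72.85375694 -1.17968125 96.32921157]
edge [508.32855508  -8.88829075] [715.36340274  40.14913963] 212.76300835880704 yaw 0.2325700275886089
centre [591.33333746 102.23430161]
ring in stand 12.829560965030431 11.35827694570318
pin region depth [(0.92, array([536.1, -33.3, 119.5]))]
140 [190, 190, 190, 189, 183, 170, 144, 104, 70, 60, 59, 59, 58, 57, 57, 57, 56, 57, 56, 56, 55, 56, 55, 55, 54, 54, 53, 54, 53, 53, 53, 52, 52, 51, 51, 52, 50, 50, 50, 50]
180 [192, 193, 193, 191, 185, 171, 144, 107, 80, 75, 74, 74, 73, 73, 73, 74, 73, 73, 73, 73, 71, 72, 75, 86, 101, 111, 114, 115, 115, 115, 115, 115, 115, 115, 114, 114, 114, 114, 114, 114]
```

View pics/w6.png

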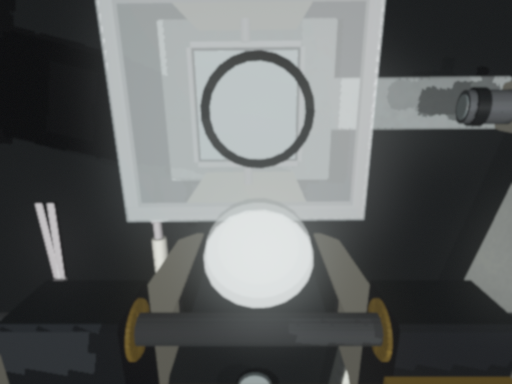

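```bash
python3 -m creep '[[0.024,-0.001,0,0],[0.024,0,0,0],[0.024,0,0,0],[0,0,0.02,0],[0,0,0.025,0],[0,0,0.02,0],[0,0,0.005,0],[0,0,0,0],[0,0,0,0]]'; python3 - <<'E'
from h import *
p,d,T=look("wrist","w7"); print(find("wrist","seat_ring",T),find("wrist","dish",T))
E
python3 dish.py w7b 203
```

```text
clock: 8.82
position: [602.2, 115.6, 185.0]
tcp_rot: [3.141, 0.0, 1.803]
ft_force: [0.2, -0.2, 0.4]
opening: 59.0
finger_force: 30.0
[(0.74, array([592.1, 143.2, 156.6]))] [(0.79, array([603.2, 122.2, 181.9])), (0.15, array([588. , 163.1, 152. ]))]
tcp [602.1 116.  185.4] [3.14  0.    1.804]
[(0.62, array([604. , 121.9, 179.1]))]
[   52    85   419   195 50533] ell [584.7 159.8] [ 98.4 172.8]
[  193   183   130   129 13396] ell [599. 127.] [60.4 73.5]
[178 346 161   6 613] ell [600.2  75.8] [  2.2 107.1]
```

View pics/w7.png

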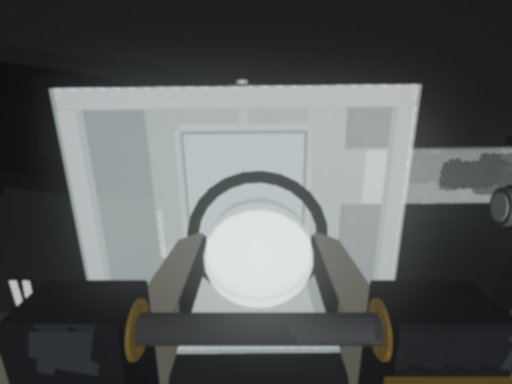

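The dish and ring are concentric (both at column 258, and the ring's far edge at row 171 puts its centre within 1 mm). Lowering.

```bash
python3 -m creep '[[0,0,0.0025,0],[0,0,0.0015,0],[0,0,0.001,0],[0,0,0.0005,0],[0,0,0,0]]'; python3 -m creep '[[0,0,0.0005,0],[0,0,0.0005,0],[0,0,0,0]]'
```

```text
clock: 9.48
position: [601.5, 116.1, 178.4]
tcp_rot: [-3.141, -0.0, 1.804]
ft_force: [0.4, 0.2, -0.3]
opening: 59.2
finger_force: 30.0
clock: 9.73
position: [601.6, 116.1, 178.2]
tcp_rot: [3.141, 0.0, 1.804]
ft_force: [-2.4, -0.4, 5.7]
opening: 59.7
finger_force: 30.0
```

```bash
python3 -m creep '[[0,0,0,0],[0,0,0,0],[0,0,0,0]]' 0.33; python3 -m creep '[[0,0,0,0],[0,0,0,0],[0,0,0,0]]' 0.1; python3 -m creep '[[0,0,-0.01,0],[0,0,-0.02,0],[0,0,-0.03,0],[0,0,-0.02,0],[-0.04,0,0,0],[-0.04,0,0,0],[0,0,0,0]]'; python3 - <<'E'
from h import *
from dish import plane
p,d,T=look("wrist","w8"); print(find("wrist","seat_ring",T),find("wrist","dish",T),find("wrist","pin",T)); Tt=tool();print(Tt[:3,3])
m=(p.min(2)>225).astype(np.uint8); n,l,s,c=cv2.connectedComponentsWithStats(m)
for k in range(1,n):
    if s[k,4]>200: print(s[k],c[k])
E
```

```text
clock: 9.98
position: [601.6, 116.1, 177.5]
tcp_rot: [3.142, -0.0, 1.804]
ft_force: [0.2, 0.5, 0.6]
opening: 62.2
finger_force: 0.0
clock: 10.23
position: [601.6, 116.1, 177.5]
tcp_rot: [-3.141, -0.0, 1.804]
ft_force: [0.4, -0.5, 0.3]
opening: 78.0
finger_force: 0.0
clock: 10.82
position: [621.2, 33.1, 258.8]
tcp_rot: [3.14, 0.002, 1.801]
ft_force: [-0.1, 0.2, -0.8]
opening: 83.8
finger_force: 0.0
[(0.8, array([600.9, 122.4, 156.3]))] [(0.86, array([603.2, 119.8, 171.4])), (0.65, array([ 527.2, -278.5,   21.3]))] [(0.68, array([536. , -26.5, 120.7]))]
[619.90715717  38.90697064 257.93425862]
[ 216   49   84   88 5782] [257.71342096  92.53995157]
[343 361  37  22 426] [361.02347418 372.03051643]
```

View pics/w8.png

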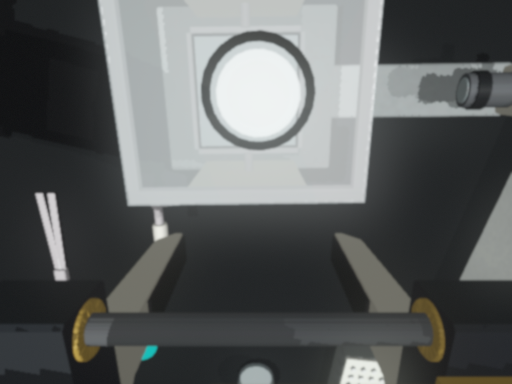

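Dish sits in the ring, at (257,92), with the ring round it evenly. Now to the pin.

```bash
python3 -m creep '[[-0.02,-0.0335,0,0],[-0.02,-0.0335,0,0],[-0.02,-0.0335,0,0],[0,0,0.02,0],[0,0,0.02,0],[0,0,0,0],[0,0,0,0]]' 0; python3 - <<'E'
from h import *
from dish import plane
p,d,T=look("wrist","w9"); print(find("wrist","pin",T)); Tt=tool();print(Tt[:3,3])
m=(p.min(2)>140).astype(np.uint8); n,l,s,c=cv2.connectedComponentsWithStats(m)
for k in range(1,n):
    if s[k,4]>200:
        u,v=map(int,c[k]); q=px("wrist",T,d,u,v); print(s[k],c[k],q,"tool",Tt[:3,:3].T@(q-Tt[:3,3]))
E
```

```text
clock: 11.6
position: [535.9, -42.4, 217.6]
tcp_rot: [-3.14, -0.001, 1.805]
ft_force: [0.0, 1.0, 0.2]
opening: 93.0
finger_force: 0.0
[(0.8, array([539.5, -25.9, 120.1]))]
[536.78291149 -42.6120252  218.69332703]
[  241     0   271   156 32054] [362.40200911  86.05827666] [578.56509253  60.10865771 153.68987905] tool [90.24782114 64.40313027 65.04079636]
[ 370    0  134   64 6305] [430.56415543  25.94004758] [597.6210069   96.16272047 175.36539993] tool [120.88741295  91.32963432  43.38368867]
[  90  158   31  105 1634] [107.17686659 207.43329253] [ 368.90549892 -128.65457685    4.14817952] tool [ -44.65397202 -183.50503927  214.35412291]
[257 184  14  48 486] [263.36213992 208.22633745] [539.9561483  -44.11455578 124.73868221] tool [-2.16030239  2.63095619 93.9585732 ]
[307 361  35  23 651] [324.18894009 373.22273425] [ 685.33181068 -288.71648254   28.2595433 ] tool [-273.78059671   87.17103259  190.64260097]
```

View pics/w9.png

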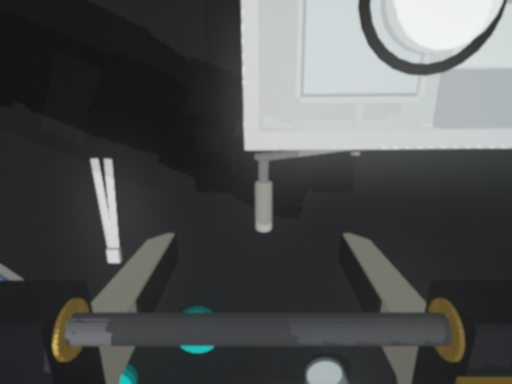

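The pin lies at (263,208), between the fingers and clear of the stage edge at row 150.

```bash
python3 -m creep '[[-0.005,0.0026,0,0],[0,0,0.03,0],[0,0,0.03,0],[0,0,0.025,0],[0,0,0.018,0],[0,0,0,0],[0,0,0,0]]' 0; python3 -m creep '[[0,0,0,0],[0,0,0,0],[0,0,0,0],[0,0,0,0],[0,0,0,0],[0,0,0,0],[0,0,0,0],[0,0,0,0],[0,0,0,0],[0,0,0,0],[0,0,0,0],[0,0,0,0],[0,0,0,0],[0,0,0,0],[0,0,0,0],[0,0,0,0]]' 1
```

```text
clock: 12.28
position: [540.2, -47.6, 115.0]
tcp_rot: [-3.141, -0.0, 1.804]
ft_force: [0.2, -0.6, 0.2]
opening: 93.0
finger_force: 0.0
clock: 13.62
position: [541.1, -47.3, 114.7]
tcp_rot: [3.139, 0.0, 1.804]
ft_force: [7.0, 3.5, -5.9]
opening: 13.1
finger_force: 30.0
```

```bash
python3 -m creep '[[0,0.0041,-0.0065,0],[0,0.0046,-0.0061,0],[0,0.005,-0.0058,0],[0,0.0054,-0.0054,0],[0,0.0058,-0.0049,0],[0,0,0,0]]'; python3 -m creep '[[0,0.0062,-0.0045,0],[0,0.0065,-0.004,0],[0,0.0068,-0.0035,0],[0,0.007,-0.003,0],[0,0.0072,-0.0024,0],[0,0,0,0],[0,0,0,0],[0,0,0,0]]'
python3 - <<'E'
from h import *
Tt=tool(); dp=Tt[:3,:3].T@(Tt[:3,3]-[541.0,-47.3,114.7]); print("disp tool",dp)
p,d,T=look("top","top3"); print(find("top","dish",T),find("top","pin",T))
cv2.imwrite("pics/stand3.png",cv2.resize(p[50:225,140:275,::-1],None,fx=3.4,fy=3.4,interpolation=cv2.INTER_CUBIC))
E
```

```text
clock: 14.12
position: [564.0, -41.8, 144.3]
tcp_rot: [-3.14, -0.0, 1.804]
ft_force: [-8.1, -2.6, 4.6]
opening: 13.2
finger_force: 30.0
clock: 14.78
position: [596.9, -34.2, 162.3]
tcp_rot: [-3.141, 0.001, 1.804]
ft_force: [-7.6, -1.0, 10.0]
opening: 13.5
finger_force: 30.0
disp tool [ -0.21838107  57.38329623 -47.57074594]
[(0.68, array([602. , 112.4, 172.2])), (0.63, array([ 503.3, -272.9,   20.1]))] []
```

View pics/stand3.png

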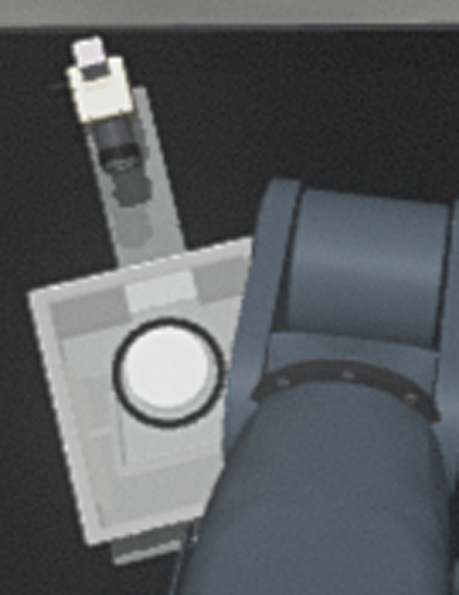

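The dish is still centred in the ring, and the lever is held at about 0.76 rad against a target of 0.75–0.77. Handing in.

```bash
python3 -m creep '[[0,0,0,0],[0,0,0,0],[0,0,0,0],[0,0,0,0],[0,0,0,0],[0,0,0,0]]'; python3 -c "
from bench import order; print(order.hand_in())"
```

```text
clock: 15.43
position: [596.8, -34.2, 162.2]
tcp_rot: [-3.141, 0.0, 1.804]
ft_force: [-7.3, -1.1, 10.4]
opening: 13.1
finger_force: 30.0
the job is handed in; nothing more can be done
None
```

I handed the job in at about 15.4 s with the dish let go inside the ring and the gripper still holding the lever at about 0.76 rad (target 0.75–0.77, calculated, as I had no view from the stand's camera); hand-in returned no verdict.

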